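Slide the carburettor spacer along the rail into the jig's corner pocket

ROBOT

A 6-joint arm with a two-finger parallel gripper is mounted at the origin on the work surface. World frame = base frame: x ahead of the robot, y to its left, z up, the work surface at z = 0. Lengths are in m, angles in rad, forces in N, time in s.
With the tool pointing down it reaches from about 0.25 to 0.8 m from the base axis. Payload 3.9 kg.
Tool frame: the origin (TCP) lies midway between the tips of the shut fingers; the grasp point (between the pads) lies 19 mm behind it (grip_point_offset is the distance from the TCP to the grasp point, in m); y points along the fingers, x is the direction in which the jaws open and shut, and the axes are right-handed (so a half turn about y gives the same grasp; the last joint's range is limited). The gripper opens to 85 mm and grips with 20 to 120 N. Pads are 22 mm wide; open, the fingers measure 114 mm over their backs; the gripper's body (76 mm by 85 mm) begins 54 mm behind the grasp point. The pads swing forward as they close: fully open they stand 13 mm farther back than shut.
Start: joints at [1.302, 0.26, -0.138, 1.173, 0, 1.571], TCP at [0.139, 0.506, 0.231] pointing down, gripper open.
Joint ranges: [-2.78, 2.78], [-0.83, 1.72], [-1.28, 1.37], [-1.9, 2.12], [-1.57, 1.48], [-3.14, 3.14]. Speed limits (rad/s): [2.57, 2.57, 3.14, 3.14, 3.14, 3.14].

INTERFACE

Orientations are given as a unit quaternion [w, x, y, z].
In Python, from station import goto, move_straight, goto_joints, set_gripper, wait, ik, get_image, Unreachable, sign_off, current_time_s, current_q, current_joint_vel, current_tau, current_position, current_tcp_rot, current_ft_force, current_torque, current_grip_width, grip_point_offset gives the robot as it stands. The module is installed in compiled form; this text tells all that it offers. Calls block until the motion is done:
- goto(position, orientation): joint-space move of the TCP to a pose.
- move_straight(position, ori=None, speed=0.15): straight line of the TCP; ori=None keeps the orientation; speed is the mean speed in m/s.
- goto_joints(angles): joint-space move.
- set_gripper(opening, force=None): opening from 0.0 (shut) to 1.0 (fully open); force is the grip in N (None keeps the last); returns when the fingers have stopped.
- wait(seconds).
- ik(position, orientation): joint angles nearest the present ones, or None.
- get_image(name): name is "side" or "top"; returns a dict with "img" (480x640x3 uint8, red, green, blue), "K" (3x3 intrinsics, pixels), "extrinsics" (4x4, takes a point from camera to world coordinates). Camera axes: x right, y down, z forward; pixel columns grow to the right and rows downward; lengths in m; the calibration is good to about 2 mm. A picture is of the moment at which its call begins. There is no depth.
A pose or a line that the arm cannot do raises Unreachable and nothing moves.
- sign_off(): hands the job in, once; it reports no verdict.
Readings, each from a call of its own:
- current_time_s(): time.
- current_q(): joint angles.
- current_joint_vel(): joint speeds.
- current_tau(): joint torques, N m.
- current_position(): TCP position.
- current_tcp_rot(): TCP orientation.
- current_ft_force(): force on the tool from outside, world axes, zero at the start.
- current_torque(): the same for the moment, N m.
- current_grip_width(): opening from 0.0 (shut) to 1.0 (fully open).
Only numpy, scipy, OpenCV 4.12 (cv2) and the standard library are available. Lean on these libraries where they do the work, as an engineer would, in place of code of your own. Each camera call takes 0.05 s, during which the arm holds its last target.

TASK

The black carburettor spacer lies loose on the steel jig plate. With closed fingertips, without lifting it off the plate, push it until its long side lies flat against the rail while it is still short of the pocket, then slide it along the rail into the corner pocket until it is fully home, flush against both the rail and the end stop. Leave the other things where they are and finish with the fingers clear.

Things in the scene. Friction and masses are not known exactly. Their poses are not given: they have to be found in the camera images.
- jig: Locating jig, fixed to the bench: steel plate 170 mm (its x) by 360 mm (its y), 12 mm thick; origin at the centre of its underside. On it stand dark bars 12 mm high (tops 24 mm above the bench): a straight rail along the whole far (+x) edge, its working face at x = +61 mm, an end stop across the +y end, its working face at y = +150 mm, and a lip near the stop, parallel to the rail
- rail (a point): a point on the foot of the rail's working face, at plate height (12 mm above the bench), beside where the spacer starts; the rail runs along the jig's y and the spacer is pushed towards +x against it
- mouth (a point): middle of the pocket's mouth, at plate height. The pocket lies between the rail and the lip, whose inner face is at x = -11 mm and which runs from y = +100 mm to the end stop, 16 mm thick, with a flare before it from about y = +75 mm. The pocket is 72 mm wide, 4 mm wider than the spacer, and 50 mm deep; the rest of the spacer stays outside the lip
- corner (a point): inner corner of the pocket at plate height, 12 mm above the bench, where the working faces of the rail and the end stop meet
- home (a point): where the spacer's centre is when it is fully home, flush with rail and end stop: x = +27, y = +102 mm in the jig's frame, 19 mm above the bench; the spacer's y then lies along the jig's y, either way round
- spacer: black spacer plate, loose, 60 to 130 g: 68 mm (its x) by 96 mm (its y, long side), 14 mm thick, flat on the plate away from the pocket, turned up to 0.4 rad from the jig; slides easily (under 2 N). A bore 48 mm across goes right through its middle: closed fingertips fit in and can push on its wall. Two brass sleeves flush with the top are not holes. Origin at the centre of its underside
- spacer_center (a point): centre of the spacer, in the middle of the bore, half-way up its thickness
- bolt: hex-head steel bolt standing on its head on the jig plate, head 22 mm across, 42 mm tall; origin under its head. Bystander: leave alone
- bush: brass bush (short tube) standing on the jig plate near the lip, 24 mm outside, 16 mm tall; origin at the centre of its underside. Bystander: leave alone
- screwdriver: screwdriver lying on the bench on the near side of the jig, 190 mm long along its x; origin near its middle, on the bench. Bystander: leave alone
- flange: aluminium ring lying on the bench beyond the rail, 72 mm outside, 44 mm inside, 12 mm thick; origin at the centre of its underside. Not the spacer. Bystander: leave alone
- wrench: open-end wrench lying on the bench beyond the rail, 170 mm long along its x; origin near its middle, on the bench. Bystander: leave alone
- jar: small glass jar with a steel cap on the bench to the left, 56 mm across, 65 mm tall; origin at the centre of its underside. Bystander: leave alone
- grinder: aluminium air grinder lying on the bench to the right, about 170 mm long along its x, 35 mm across; origin on the bench below its middle. Bystander: leave alone
Not all that is in view belongs to the job. What is shaped like the spacer but green is not meant.

How it is judged:
On the way, in this order (a step that is already met when the one before it is completed fails the run):
1. the spacer lies flat against the rail (gap under 3 mm, turned less than 0.06 rad from it), still short of the pocket (its centre not yet 30 mm past the plate's middle towards the pocket) (x of spacer_center in the frame of jig above 0.024 m and angle between the y axis of spacer and the y axis of jig, either way round below 0.06 rad and y of spacer_center in the frame of jig below 0.03 m), for 0.2 s.
2. the spacer passes the pocket's mouth along the rail (gap under 4 mm) (x of spacer_center in the frame of jig above 0.023 m and y of spacer_center in the frame of jig between 0.04 and 0.085 m).
At the end, for the whole second after the job is handed in: the spacer lies flat and at rest on the plate in the corner pocket, within 2.5 mm of touching the rail and within 2.5 mm of touching the end stop, square to the rail within 0.04 rad (x of spacer_center in the frame of jig between 0.0245 and 0.0295 m and y of spacer_center in the frame of jig between 0.0995 and 0.1045 m and angle between the y axis of spacer and the y axis of jig, either way round below 0.04 rad and z of spacer_center in the frame of jig below 0.022 m and linear speed of spacer below 0.01 m/s).
It fails at once if the spacer is lifted more than 6 mm off the plate or tipped by more than 0.2 rad (z of spacer_center in the frame of jig above 0.025 m or angle between spacer's own z axis and vertical above 0.2 rad).
It fails at once if a bystander (bolt, bush, screwdriver, ring, wrench, jar or grinder) is moved by more than 20 mm (distance of any of bolt, bush, screwdriver, flange, wrench, jar, grinder from where it was at the start of the episode above 0.02 m).
It also fails if it takes over 42 s, if anything falls off the work surface, if the arm or the gripper's body presses on something with over 40 N, if the wrist force passes 120 N, or if a joint passes its speed limit or range.

## Working session

There is one attempt and no reset: what is moved stays moved. The work goes in short steps, each a Python script; the robot and the scene stay as the last script left them, time stands still between calls to the robot, and variables do not carry over. Pictures are saved under pics/ and viewed, and the job is handed in when it is done.

```bash
mkdir -p pics; python3 - <<'E'
from station import *
import cv2,numpy as np
for n in("top","side"):
    d=get_image(n); cv2.imwrite(f"pics/{n}0.png",d["img"][:,:,::-1]); print(n,d["K"].round(2).tolist(),d["extrinsics"].round(4).tolist())
print(current_time_s(),current_position(),current_tcp_rot(),grip_point_offset)
E
```

```text
top [[458.57, 0.0, 330.81], [0.0, 458.57, 242.13], [0.0, 0.0, 1.0]] [[-0.0397, -0.9749, 0.2193, 0.3386], [-0.9992, 0.0394, -0.0057, -0.0134], [-0.0031, -0.2193, -0.9756, 0.9662], [0.0, 0.0, 0.0, 1.0]]
side [[594.59, 0.0, 319.96], [0.0, 594.59, 230.99], [0.0, 0.0, 1.0]] [[0.6955, -0.5004, 0.5156, -0.0458], [-0.7184, -0.4989, 0.4848, -0.5672], [0.0147, -0.7076, -0.7065, 0.8441], [0.0, 0.0, 0.0, 1.0]]
0.1 [0.13925764 0.50556828 0.23058169] [-0.56213193  0.56284353  0.42801059 -0.42897761] 0.0187
```

View pics/top0.png

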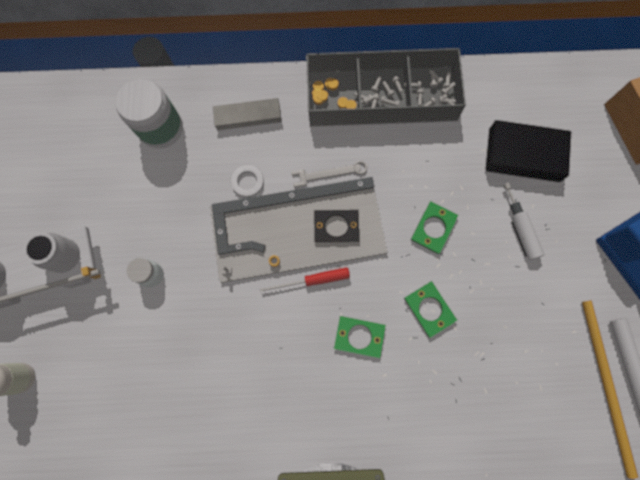

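View pics/side0.png

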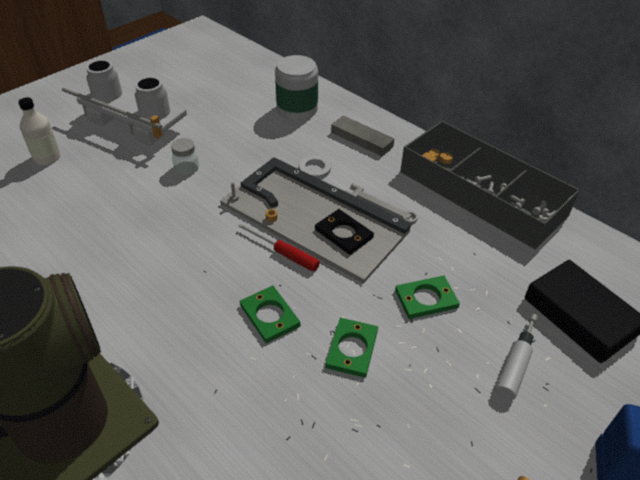

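The top view shows the jig at about x 212–386, y 180–280, with the pocket on the left at about (240,225). The spacer is at about (337,226), the bush at (274,260) and the bolt at (227,270). I'll zoom in to measure.

```bash
python3 - <<'E'
import cv2
i=cv2.imread("pics/top0.png")[165:295,200:400]; cv2.imwrite("pics/topz.png",cv2.resize(i,None,fx=4,fy=4,interpolation=cv2.INTER_CUBIC))
i=cv2.imread("pics/side0.png")[150:285,215:425]; cv2.imwrite("pics/sidez.png",cv2.resize(i,None,fx=3.8,fy=3.8,interpolation=cv2.INTER_CUBIC))
E
```

```text
(no output)
```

View pics/topz.png

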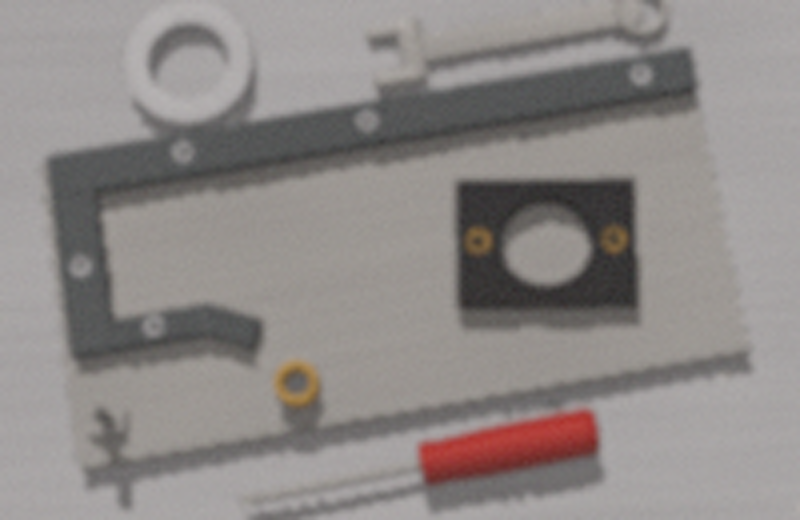

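View pics/sidez.png

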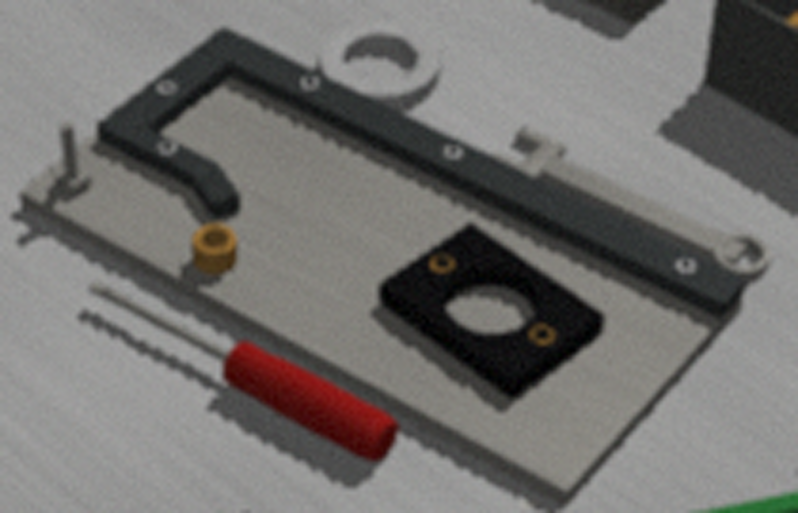

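```bash
cat > h.py <<'E'
import numpy as np, cv2
from scipy.optimize import least_squares
def proj(P,K,E):
    c=(np.asarray(P)-E[:3,3])@E[:3,:3]
    return (c@K.T)[:,:2]/c[:,2:]
def place(p,L):
    c,s=np.cos(p[2]),np.sin(p[2]); L=np.asarray(L,float)/1000
    return np.c_[p[0]+c*L[:,0]-s*L[:,1],p[1]+s*L[:,0]+c*L[:,1],L[:,2]]
def fit(p0,obs):  # obs: list of (K,E,L,uv)
    f=lambda p:np.concatenate([(proj(place(p,L),K,E)-uv).ravel() for K,E,L,uv in obs])
    r=least_squares(f,p0,loss='soft_l1'); return r.x,f(r.x).reshape(-1,2)
def ray(uv,K,E,z):
    d=E[:3,:3]@np.linalg.solve(K,[uv[0],uv[1],1]); o=E[:3,3]; return o+d*(z-o[2])/d[2]
def toj(J,p):
    c,s=np.cos(J[2]),np.sin(J[2]); d=np.asarray(p)[:2]-J[:2]; return np.array([c*d[0]+s*d[1],-s*d[0]+c*d[1]])*1000
E
cat > m.py <<'E'
from station import *
from h import *
t=get_image("top");s=get_image("side")
z=lambda uv,f,o:(np.array(uv,float)+.5)/f-.5+np.array(o)
T=lambda uv:z(uv,4,(200,165)); S=lambda uv:z(uv,3.8,(215,150))
JL=[(85,180,24),(85,-180,24),(61,-180,24),(61,150,24),(-85,-180,12),(-85,180,12),(-27,180,24)]
tj=T([(50,157),(692,48),(697,92),(98,190),(748,352),(85,465),(80,357)])
sj=S([(225,30),(745,283),(718,308),(232,68),(565,492),(25,192),(102,127)])
for nm,o in(("both",[(t["K"],t["extrinsics"],JL,tj),(s["K"],s["extrinsics"],JL,sj)]),("top",[(t["K"],t["extrinsics"],JL,tj)]),("side",[(s["K"],s["extrinsics"],JL,sj)])):
    J,r=fit([.4,0,0.1],o); print(nm,J.round(4)); print(r.round(1).tolist())
    if nm=="both":Jb=J
SL=[(34,48,26),(34,-48,26),(-34,-48,26),(-34,48,26)]
ts=T([(458,181),(634,180),(637,308),(459,308)])
ss=S([(472,226),(602,320),(517,380),(382,292)])
for nm,o in(("both",[(t["K"],t["extrinsics"],SL,ts),(s["K"],s["extrinsics"],SL,ss)]),("top",[(t["K"],t["extrinsics"],SL,ts)]),("side",[(s["K"],s["extrinsics"],SL,ss)])):
    P,r=fit([.4,-.1,0],o); print(nm,P.round(4),toj(Jb,P).round(1),(P-Jb)[2].round(3)); print(r.round(1).tolist())
b=ray(T([(297,383)])[0],t["K"],t["extrinsics"],.028);print("bush",b,toj(Jb,b))
E
python3 m.py
```

```text
both [0.5859 0.0479 0.1316]
[[-2.3, -0.7], [1.8, -0.6], [2.6, -1.3], [1.0, -0.7], [2.6, 0.0], [-0.3, 0.6], [-3.7, -0.3], [-2.6, -1.6], [0.5, 0.3], [1.4, 0.5], [-0.9, -1.1], [-0.1, 1.5], [-2.2, 0.3], [-4.1, -1.4]]
top [0.5851 0.0494 0.1329]
[[-3.0, -0.2], [1.0, -0.3], [1.9, -1.0], [0.2, -0.2], [1.9, 0.2], [-1.0, 1.1], [-4.4, 0.2]]
side [0.5876 0.0471 0.1269]
[[-1.4, -2.0], [1.3, 0.3], [2.1, 0.5], [0.2, -1.4], [0.4, 1.4], [-1.1, -0.3], [-3.0, -1.8]]
both [ 0.5867 -0.0341 -0.0267] [ -9.9 -81.3] -0.158
[[0.5, -0.1], [1.4, -0.4], [1.5, -1.4], [0.4, -0.8], [-1.3, -0.2], [-0.2, -0.5], [-2.0, 1.3], [-1.8, -1.4]]
top [ 0.5853 -0.032  -0.0342] [-11.  -79.1] -0.166
[[-0.4, 0.4], [0.6, 0.4], [0.5, -0.5], [-0.7, -0.3]]
side [ 0.5881 -0.0366 -0.0151] [ -8.9 -84. ] -0.147
[[-0.2, 0.1], [1.3, -0.5], [-0.2, 1.6], [-0.4, -0.8]]
bush [0.51534839 0.10103334 0.028     ] [-62.91522373  61.97165227]
```

```bash
sed -i 's/(85,180,24)/(85,174,24)/;s/(-27,180,24)/(-27,174,24)/' m.py; python3 m.py
```

```text
both [0.5858 0.0487 0.1333]
[[0.0, -0.9], [1.3, -0.6], [2.2, -1.3], [0.5, -0.5], [2.2, -0.1], [-0.7, 0.8], [-1.2, -0.6], [-0.9, -0.7], [0.1, -0.0], [1.0, 0.2], [-1.3, -1.2], [-0.3, 1.2], [-2.5, 0.2], [-2.4, -0.3]]
top [0.5848 0.05   0.1348]
[[-0.6, -0.4], [0.7, -0.3], [1.6, -1.0], [-0.1, 0.1], [1.7, 0.2], [-1.2, 1.4], [-1.8, -0.0]]
side [0.5872 0.0478 0.1297]
[[0.1, -0.9], [0.9, 0.1], [1.7, 0.3], [-0.3, -1.4], [0.2, 1.2], [-1.6, -0.1], [-1.4, -0.6]]
both [ 0.5867 -0.0341 -0.0267] [-10.1 -82.2] -0.16
[[0.5, -0.1], [1.4, -0.4], [1.5, -1.4], [0.4, -0.8], [-1.3, -0.2], [-0.2, -0.5], [-2.0, 1.3], [-1.8, -1.4]]
top [ 0.5853 -0.032  -0.0342] [-11.2 -80. ] -0.167
[[-0.4, 0.4], [0.6, 0.4], [0.5, -0.5], [-0.7, -0.3]]
side [ 0.5881 -0.0366 -0.0151] [ -9.1 -84.9] -0.148
[[-0.2, 0.1], [1.3, -0.5], [-0.2, 1.6], [-0.4, -0.8]]
bush [0.51534839 0.10103334 0.028     ] [-62.83778592  61.18331644]
```

```bash
cat >> h.py <<'E'
from scipy.spatial.transform import Rotation as Ro
J=np.array([.5858,.0488,.1325])
def jw(x,y,z):
    p=place(J,[(x,y,z*1000)])[0]; return p
def ori(a): # tool x at jig angle a
    a=a+J[2]; x=np.array([np.cos(a),np.sin(a),0]); y=np.array([0,0,-1.]); R=np.c_[x,y,np.cross(x,y)]
    q=Ro.from_matrix(R).as_quat(); return np.r_[q[3],q[:3]]
E
python3 - <<'E'
from station import *
from h import *
q=current_tcp_rot();print(Ro.from_quat(np.r_[q[1:],q[0]]).as_matrix().round(2).tolist())
for k in range(4):
    for p in((-10,-82,.08),(27,102,.015)):print(k,p,jw(*p),ik(jw(*p),ori(k*np.pi/2)))
E
```

```text
[[0.27, -0.0, -0.96], [0.96, -0.0, 0.27], [-0.0, -1.0, -0.0]]
0 (-10, -82, 0.08) [ 0.58672089 -0.03380237  0.08      ] [-0.05754874  0.46533539 -0.23933893  0.86612201  0.          1.38074759]
0 (27, 102, 0.015) [0.59908785 0.15347298 0.015     ] [ 0.25078452  0.57532113 -0.23501137  0.76046383  0.          1.68908085]
1 (-10, -82, 0.08) [ 0.58672089 -0.03380237  0.08      ] [-0.05754874  0.46533539 -0.23933893  0.86612201  0.         -0.19004874]
1 (27, 102, 0.015) [0.59908785 0.15347298 0.015     ] [ 0.25078452  0.57532113 -0.23501137  0.76046383  0.          0.11828452]
2 (-10, -82, 0.08) [ 0.58672089 -0.03380237  0.08      ] [-0.05754874  0.46533539 -0.23933893  0.86612201  0.         -1.76084507]
2 (27, 102, 0.015) [0.59908785 0.15347298 0.015     ] [ 0.25078452  0.57532113 -0.23501137  0.76046383  0.         -1.45251181]
3 (-10, -82, 0.08) [ 0.58672089 -0.03380237  0.08      ] [-0.05754874  0.46533539 -0.23933893  0.86612201  0.          2.95154391]
3 (27, 102, 0.015) [0.59908785 0.15347298 0.015     ] [ 0.25078452  0.57532113 -0.23501137  0.76046383  0.         -3.02330813]
```

```bash
python3 - <<'E'
from station import *
from h import *
set_gripper(0.0,force=40)
goto(jw(-10.3,-82,.06),ori(0))
print(current_time_s(),current_position(),current_grip_width(),current_ft_force())
a=get_image("top")["img"][165:295,250:400]; b=get_image("side")["img"][120:270,240:440]
cv2.imwrite("pics/a.png",cv2.resize(a,None,fx=4,fy=4)[:,:,::-1]);cv2.imwrite("pics/b.png",cv2.resize(b,None,fx=4,fy=4)[:,:,::-1])
E
```

```text
3.625 [ 0.58661354 -0.03290003  0.06028135] 0.002433429258310343 [-0.03458713 -0.87638496  0.53492834]
```

View pics/a.png

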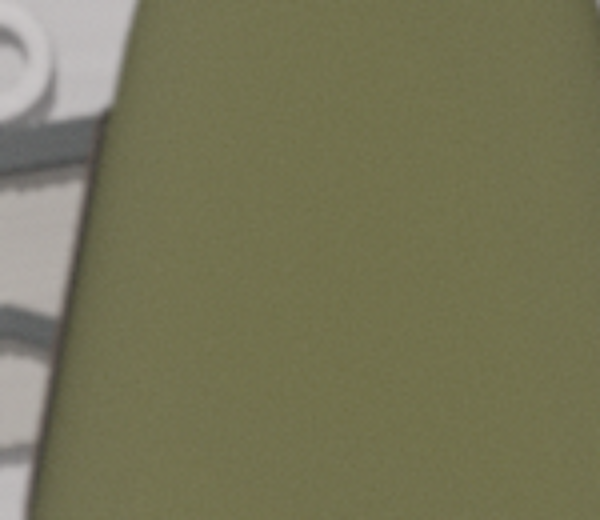

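View pics/b.png

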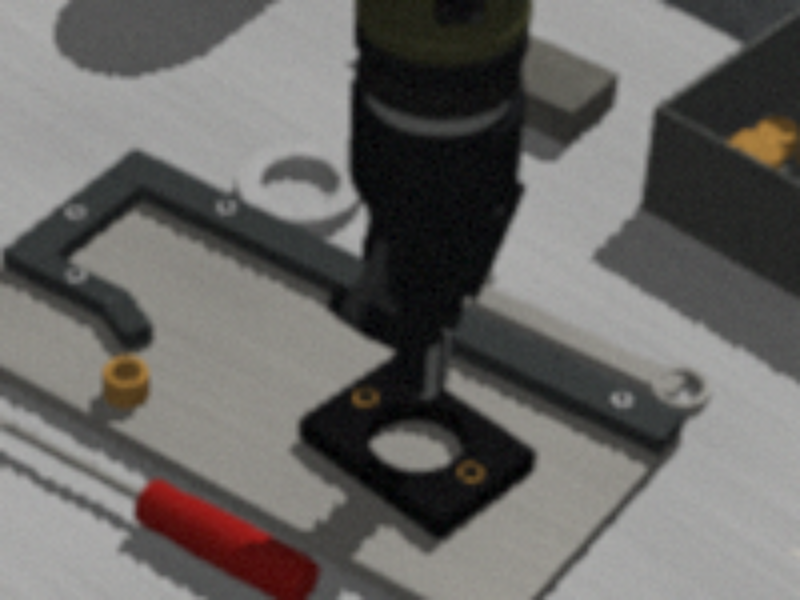

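The side crop shows the fingertips at about (432,395), just above the bore centred near (415,445). The top view is blocked by the arm. I'll check where the TCP projects, then descend while watching the force.

```bash
python3 - <<'E'
from station import *
from h import *
s=get_image("side");K,E=s["K"],s["extrinsics"]
f=lambda p:((proj([p],K,E)[0]-[240,120]+.5)*4).round(0)
p=current_position();print(f(p),f([p[0],p[1],.026]))
for z in(.04,.032,.026,.02,.0165):
    move_straight(jw(-10.3,-82,z),speed=.05); w=current_ft_force(); print(z,w.round(1),current_position().round(4))
    if abs(w[2])>6: break
b=get_image("side")["img"][120:270,240:440]
cv2.imwrite("pics/c.png",cv2.resize(b,None,fx=4,fy=4)[:,:,::-1]);print(current_time_s())
E
```

```text
[415. 387.] [412. 438.]
0.04 [-0.1 -0.4  0.6] [ 0.5861 -0.0339  0.0395]
0.032 [-0.5 -0.   0.7] [ 0.586  -0.0339  0.0316]
0.026 [-0.8  0.  -0.1] [ 0.586  -0.0338  0.0256]
0.02 [-0.3  0.5  0.4] [ 0.586  -0.0338  0.0195]
0.0165 [ 0.4 -0.1 -0.3] [ 0.5862 -0.0338  0.0163]
5.4667
```

View pics/c.png

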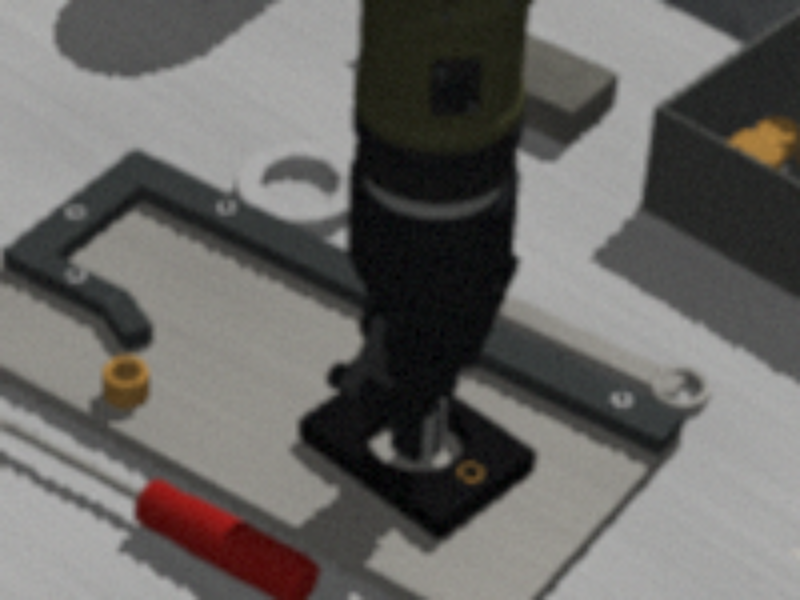

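The fingers are in the bore at about (425,440) with no contact force. Next I push towards the rail.

```bash
python3 - <<'E'
from station import *
from h import *
c,s_=np.cos(J[2]),np.sin(J[2])
def fj():
    w=np.mean([current_ft_force() for _ in range(3)],0); return np.array([c*w[0]+s_*w[1],-s_*w[0]+c*w[1],w[2]]).round(1)
def go(x,y,v=.04): move_straight(jw(x,y,.0165),ori(0),speed=v)
go(15,-82); print(fj(),toj(J,current_position()).round(1),current_time_s())
x=15
while x<44:
    x+=1.5; go(x,-82,.03); f=fj(); print(x,f,toj(J,current_position()).round(1))
    if f[0]<-9: break
print(current_time_s())
b=get_image("side")["img"][120:270,240:440]
cv2.imwrite("pics/d.png",cv2.resize(b,None,fx=4,fy=4)[:,:,::-1])
E
```

```text
[0.4 0.2 1.1] [ 15. -82.] 6.25
16.5 [-0.4  0.8 -0.7] [ 16.4 -82. ]
18.0 [-0.7 -0.3  0.1] [ 18. -82.]
19.5 [ 0.3 -0.9 -0.3] [ 19.7 -82. ]
21.0 [-0.3 -0.3  0.5] [ 21.2 -82. ]
22.5 [ 0.3 -0.4  0.7] [ 22.7 -82. ]
24.0 [-0.7 -0.4  1. ] [ 24.2 -82. ]
25.5 [-0.4 -0.1 -0. ] [ 25.7 -82. ]
27.0 [-0.4 -0.2 -0.2] [ 27.2 -82. ]
28.5 [-0.4  0.8  0.1] [ 28.7 -82. ]
30.0 [-0.4 -0.6 -0.2] [ 30.2 -82. ]
31.5 [ 0.1 -0.   0.6] [ 31.7 -82. ]
33.0 [-1.1  0.7  0.5] [ 33.2 -82. ]
34.5 [ 1.1 -0.9 -0.1] [ 34.7 -82. ]
36.0 [ 0.3  0.  -0.4] [ 36.1 -82. ]
37.5 [-1.1 -0.1  1.1] [ 37.6 -82. ]
39.0 [-0.5 -0.8  0.1] [ 38.9 -82. ]
40.5 [-4.5 -0.2  0.7] [ 39.4 -82. ]
42.0 [-7.2 -0.3  3.9] [ 39.5 -81.9]
43.5 [-8.7 -0.2  4.6] [ 39.7 -81.9]
45.0 [-11.2  -1.4   7.6] [ 39.8 -81.9]
11.25
```

View pics/d.png

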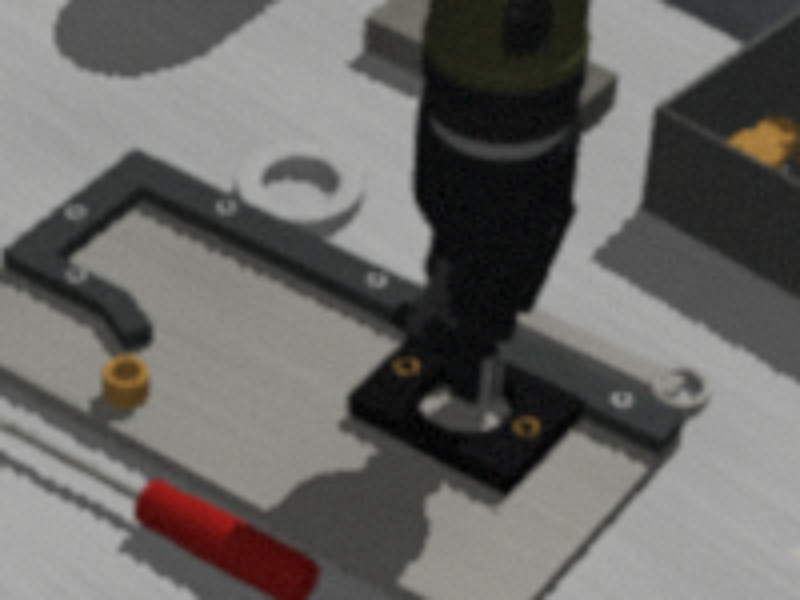

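It looks flat against the rail: the spacer's near edge runs from (352,405) to (505,490), parallel to the rail, and about 11 N of reaction has built up. Now I slide it part way along, with force-regulated bias towards the rail, and check again before the mouth.

```bash
cat > sl.py <<'E'
from station import *
from h import *
c,s_=np.cos(J[2]),np.sin(J[2])
def fj():
    w=np.mean([current_ft_force() for _ in range(3)],0); return np.array([c*w[0]+s_*w[1],-s_*w[0]+c*w[1],w[2]]).round(1)
def go(x,y,v=.04,z=.0165): move_straight(jw(x,y,z),ori(0),speed=v)
def slide(x,y0,y1,step,ft=-5,fymax=12,v=.05):
    y=y0
    while y<y1-1e-6:
        y=min(y+step,y1); go(x,y,v); f=fj(); p=toj(J,current_position()).round(1)
        print(round(x,1),round(y,1),f,p,round(current_time_s(),2))
        if abs(f[1])>fymax: break
        x+=np.clip(-(ft-f[0])/3,-1.5,1.5); x=min(x,p[0]+4)
    return x,y
def pic(n):
    b=get_image("side")["img"][120:270,220:420]
    cv2.imwrite(f"pics/{n}.png",cv2.resize(b,None,fx=4,fy=4)[:,:,::-1])
E
python3 - <<'E'
from sl import *
go(42,-82); print(fj())
x,y=slide(42,-82,-72,2.5); x,y=slide(x,y,-20,6); print(x,y); pic("e")
E
```

```text
[-7.6 -0.7  3.9]
42 -79.5 [-7.2 -3.4  2.8] [ 39.5 -80.7] 11.8
41.3 -77.0 [-5.  -4.   1.8] [ 39.5 -78.2] 12.05
41.3 -74.5 [-6.4 -3.4  2.9] [ 39.5 -75.9] 12.3
40.8 -72.0 [-4.7 -3.1  1.5] [ 39.4 -73.1] 12.55
40.9 -66.0 [-6.2 -1.8  1. ] [ 39.4 -66.8] 12.82
40.5 -60.0 [-3.7 -1.5  1.6] [ 39.4 -60.4] 13.08
40.9 -54.0 [-5.8 -1.9  2.9] [ 39.4 -54.8] 13.35
40.7 -48.0 [-5.1 -2.4  1.6] [ 39.3 -48.6] 13.62
40.6 -42.0 [-4.6 -1.9  1.8] [ 39.3 -42.6] 13.88
40.8 -36.0 [-4.9 -3.1  1.3] [ 39.3 -36.7] 14.15
40.8 -30.0 [-5.2 -2.1  1.3] [ 39.2 -30.7] 14.42
40.7 -24.0 [-5.5 -2.3  2.5] [ 39.2 -24.7] 14.68
40.6 -20 [-4.8 -3.2  1.8] [ 39.1 -20.7] 14.93
40.63333333333333 -20
```

View pics/e.png

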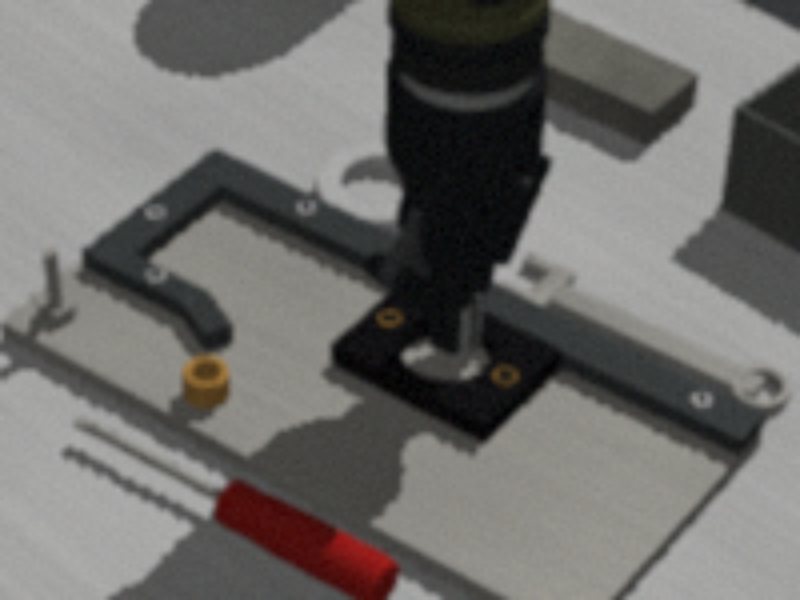

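The spacer's rail edge lies along the rail, and it follows the finger at a steady 5 N against the rail. Continuing into the pocket.

```bash
python3 - <<'E'
from sl import *
x,y=slide(40.6,-20,88,8); x,y=slide(x,y,135,3,ft=-4,fymax=10); print(x,y); pic("f")
E
```

```text
40.6 -12 [-5.7 -2.4  1.8] [ 39.1 -12.5] 15.29
40.4 -4 [-5.4 -2.1  2.6] [39.1 -4.3] 15.6
40.2 4 [-5.1 -2.   2.2] [39.   3.7] 15.91
40.2 12 [-5.5 -1.4  1.5] [39.  11.7] 16.22
40.0 20 [-4.6 -2.   1.2] [38.9 19.8] 16.52
40.2 28 [-5.1 -1.8  0.7] [38.9 27.7] 16.83
40.1 36 [-5.8 -1.9  2.3] [38.9 35.7] 17.14
39.9 44 [-5.5 -0.9  2.3] [38.8 43.9] 17.45
39.7 52 [-4.6 -1.8  0.9] [38.8 51.9] 17.76
39.8 60 [-4.3 -2.4  1.7] [38.8 59.8] 18.07
40.1 68 [-6.3 -2.3  1.6] [38.8 67.6] 18.38
39.6 76 [-5.1 -1.7  1.5] [38.7 75.9] 18.68
39.6 84 [-5.  -1.8  1.5] [38.7 83.9] 18.99
39.6 88 [-5.9 -2.   2.2] [38.6 87.6] 19.24
39.3 91 [-4.4 -2.2  0.9] [38.6 90.6] 19.49
39.2 94 [-4.7 -1.9  1.8] [38.6 93.6] 19.74
38.9 97 [-4.1 -1.8  0.7] [38.6 96.8] 19.99
38.9 100 [-4.2 -2.2  0.2] [38.5 99.9] 20.24
38.8 103 [-4.1 -1.7  0.2] [ 38.6 103. ] 20.49
38.8 106 [-4.8 -2.4 -0.2] [ 38.6 106. ] 20.74
38.5 109 [-4.2 -4.5  1.2] [ 38.4 108. ] 20.99
38.5 112 [-5.2 -7.7  2.4] [ 37.9 109.4] 21.24
38.1 115 [ -5.3 -10.3   4.4] [ 37.  111.4] 21.49
38.066666666666684 115
```

View pics/f.png

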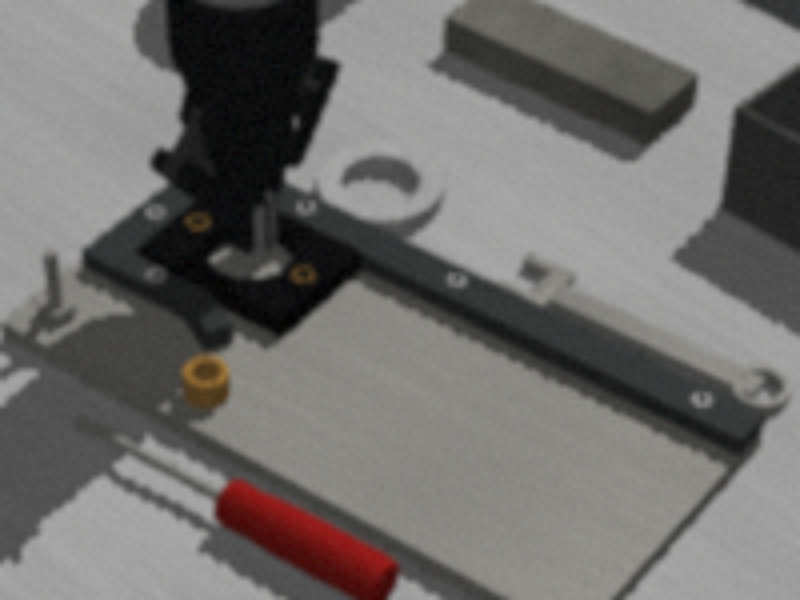

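The spacer is in the corner, with its left end against the stop near (150,240). Fy rises firmly from a commanded y of about 107 mm. I'll give one firmer diagonal seating push, move back to the bore centre, lift clear and look.

```bash
python3 - <<'E'
from sl import *
for x,y in((37.5,117),(37,119),(38.5,119),(40,118)):
    go(x,y,.04); print(x,y,fj(),toj(J,current_position()).round(1))
wait(.2)
go(28,103,.05); print(fj(),toj(J,current_position()).round(1))
go(28,103,.06,.06)
goto(jw(-60,-250,.25),ori(0)); print(current_time_s())
for n in("top","side"):cv2.imwrite(f"pics/{n}1.png",get_image(n)["img"][:,:,::-1])
i=cv2.imread("pics/top1.png")[165:295,200:400]; cv2.imwrite("pics/topz1.png",cv2.resize(i,None,fx=4,fy=4,interpolation=cv2.INTER_CUBIC))
i=cv2.imread("pics/side1.png")[140:230,220:340]; cv2.imwrite("pics/sidez1.png",cv2.resize(i,None,fx=6,fy=6,interpolation=cv2.INTER_CUBIC))
E
```

```text
37.5 117 [ -6.9 -11.1   4.9] [ 36.2 113. ]
37 119 [ -7.1 -14.4   6.1] [ 35.7 114. ]
38.5 119 [ -9.8 -13.8   8.3] [ 35.8 114. ]
40 118 [-12.  -11.2   9.9] [ 35.9 113.9]
[0.  0.1 0.1] [ 29.3 103.4]
25.6667
```

View pics/topz1.png

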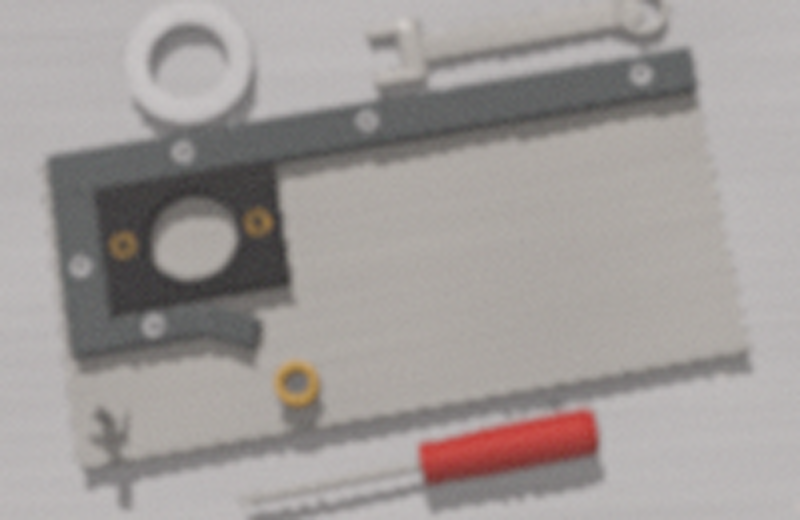

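View pics/sidez1.png

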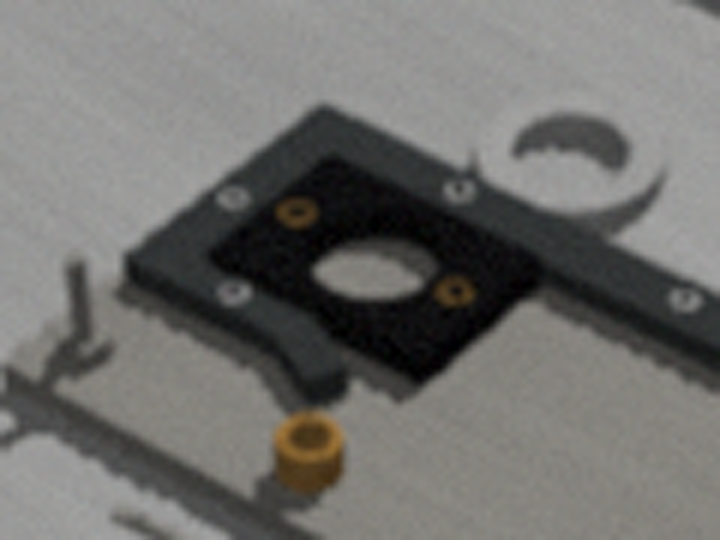

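Both views show the spacer seated in the corner with no bright plate strip along the rail or the stop. Its top-left corner at about (97,189) in the crop coincides with the jig's inner corner (98,190). I'll do a quick numeric check and then hand in.

```bash
python3 - <<'E'
from station import *
from h import *
t=get_image("top");T=lambda uv:(np.array(uv,float)+.5)/4-.5+np.array((200,165))
SL=[(34,48,26),(34,-48,26),(-34,-48,26),(-34,48,26)]
Jt=np.array([.5848,.05,.1348])
P,r=fit([.6,.15,.13],[(t["K"],t["extrinsics"],SL,T([(97,188),(276,165),(290,287),(112,315)]))])
print(P,toj(Jt,P),P[2]-Jt[2],r.round(1).tolist())
print(current_ft_force().round(1))
sign_off()
E
```

```text
[0.59590513 0.15501512 0.10844658] [ 25.11759286 102.57000554] -0.026353417636968662 [[0.1, 0.6], [0.0, -0.1], [0.3, -0.0], [-0.5, -0.4]]
[ 0.9 -0.1  1. ]
the job is handed in; nothing more can be done
```

I pushed the spacer flat against the rail, slid it along the rail into the corner pocket, and handed the job in. It looks fully home, but the last numeric check sits close to the tolerance on two counts.

- **Method:** I used closed fingertips inside the bore. I pushed towards the rail until about 11 N of reaction built up. I then slid the spacer along at about 5 N against the rail until it met the end stop, and gave it a final push of about 12–14 N into the corner. I backed off to the bore centre with no contact force, lifted straight up and moved the arm clear. It took about 26 s of the 42 s.
- **Pictures:** Both cameras show the spacer seated, with no plate visible between it and the rail or stop. In the top and side crops, the bush, bolt, ring, wrench and screwdriver are where they started. I did not re-check the jar or the grinder.
- **Numeric check:** A top-camera fit from hand-picked corners put the spacer's centre at x ≈ 25.1 mm and y ≈ 102.6 mm in the jig's frame, against a target of 27 and 102. It showed the spacer turned about 0.026 rad.
    - All three are inside tolerance, but x is only 0.6 mm above its lower limit and the angle limit is 0.04 rad.
    - The fit is only good to about 2 mm. The contact forces point to it being flush with both faces, a little better than the fit shows.

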